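Kit the balance's fitted tray

ROBOT

A 6-joint arm with a two-finger parallel gripper is mounted at the origin on the work surface. World frame = base frame: x ahead of the robot, y to its left, z up, the work surface at z = 0. Lengths are in m, angles in degrees, forces in N, time in s.
With the tool pointing down it reaches from about 0.35 to 0.925 m from the base axis. Payload 6.4 kg.
Tool frame: the origin (TCP) lies midway between the tips of the shut fingers; the grasp point (between the pads) lies 19 mm behind it; z points along the fingers, y is the line along which they close (so a half turn about z gives the same grasp; the last joint's range is limited). The gripper opens to 94 mm and grips with 3 to 60 N. Pads are 16 mm wide; open, the fingers measure 119 mm over their backs; the gripper's body (75 mm by 177 mm) begins 78 mm behind the grasp point.
Start: joints at [-75.464, 14.043, 89.255, -0, 76.702, -9.975], TCP at [0.27, -0.591, 0.205] pointing down, gripper open.
Joint ranges: [-179.41, 179.41], [-58.25, 129.5], [7.25, 145.43], [-54.29, 234.29], [11.92, 165.04], [-157.13, 157.13]. Speed limits (degrees/s): [147.25, 147.25, 180, 180, 180, 180].

INTERFACE

Orientations are given as [roll, pitch, yaw] about the fixed x, y, z axes, in that order (R = Rz(yaw) Ry(pitch) Rx(roll)).
In Python, from rig import bot, capture, camera_model, models gives the robot as it stands. The module is installed in compiled form; this text tells all that it offers.
- The arm moves only by the tool arm_command, never from a script. Its argument "deltas" is one flat list of numbers, 7 for each row, row after row: the turn, a rotation vector about the tool's x, y, z in rad, then the shift along the tool's x, y, z in m, then the finger opening in m, from 0 to 0.094. In form: [wx, wy, wz, dx, dy, dz, claw, wx, wy, wz, dx, dy, dz, claw, ...]. A call has 1 to 20 rows; each row is the pose to reach, as a shift and turn from the pose commanded when the call began, along the tool's axes at that moment; what a row does not reach only later rows make up. A row lasts 1/10 s, in which the tool goes at most 50 mm and 8.59 degrees, less where a joint would pass 70% of its speed; a pose out of reach is approached as far as the arm can. A call with a gripper value outside its range is refused whole. The fingers move at their own pace and stop on an object; "force" is the grip in N (left out, the last holds). Time passes only in rows, so rows that repeat a pose let the fingers close. It gives the time, the measured TCP pose, the force, the opening and the grip force at its end, in the units of the state.
- bot.observe(): the state, without advancing time (a new reading comes with each control period).
- capture(name): name is "side" or "top"; returns the picture (400x640x3 uint8, red, green, blue); there is no depth.
- camera_model(name): a dict with "intrinsics" (3x3 intrinsics, pixels), "cam_to_world" (4x4, takes a point from camera to world coordinates). Camera axes: x right, y down, z forward; pixel columns grow to the right and rows downward; lengths in m; the calibration is good to about 2 mm. A picture is of the moment at which its call begins. camera_model takes no time and is no camera call.
- bot.finish_job(): hands the job in; it is judged then, once.
Trained networks look in the newest picture that a camera, given by its name, has taken for a name from the list of things; names that differ only in an ending like _2 or _b are one class to them, and where a whole thing is asked for, a point or a joint stands for the part that bears it (a point fixed in the world has none). Each returns a list of dicts, best first, with "confidence" (0 to 1); they miss things now and then, are a little off and sometimes report something else, mostly with a low value. They report only what shows in the picture. A call takes as long as a camera call. They do not tell look-alikes from the thing itself.
- models.boxes_of(query, camera): "xyz" ([x, y, z] in m, in the coordinates of the camera as it stood for that picture, good to about 4 mm: the middle of the surface that is visible of it).
The state is a dict: "time_s": time; "joints": joint angles; "dq": joint speeds; "tau": joint torques, N m; "ee_pos": TCP position; "tcp_rot": TCP orientation; "wrist_force": force on the tool from outside, world axes, zero at the start; "torque": the same for the moment, N m; "grip_width": finger opening in m; "gripper_force": force on a finger pad.
Only numpy, scipy, OpenCV 4.12 (cv2) and the standard library are available. Lean on these libraries where they do the work, as an engineer would, in place of code of your own. Each camera call takes 0.05 s, during which the arm holds its last target. There are 200 camera calls.

TASK

Put the balance's accessories away in their fitted tray: slide the square weighing pan across the deck, without lifting it, until it drops fully home in its square cavity, and lay the spanner flat in the spanner-shaped cavity, large jaw in the large pocket. Both must end level with the deck; leave everything else where it stands.

Things in the scene. Friction and masses are not known exactly. Their poses are not given: they have to be found in the camera images.
- tray: Fixed foam tray, 270 (x) by 350 mm (y); flat top (deck) 20 mm above the bench; grey lip 6 mm wide, 6 mm high round it. Origin: centre of its underside; x away from the robot, y to its left. Nearest the robot (x -135 to 5, y -85 to 175 mm) plain deck; beyond it (x 5 to 135) two 130 mm modules, level with the deck, one square, one round cavity, either way about. Strip y -175 to -85: spanner cavity.
- square_cavity (a point): Centre of the mouth of the square cavity, at deck height (20 mm above the bench), axes parallel to the tray's. Light floor 8 mm below the deck, 102.6 mm square with cut corners; its walls slope outwards to 110.6 mm square at the deck. The square pan lies in it level with the deck.
- round_cavity (a point): Centre of the mouth of the round cavity (106 mm across, 8 mm deep), at deck height. It belongs to the round pan now on the balance: it stays empty, and the square pan does not fit into it.
- spanner_cavity (a point): Middle of the spanner cavity at deck height; x (the tray's x) points to its LARGE-jaw pocket. 8 mm deep, upright walls, 155 mm long: large pocket x 39 to 77.5 mm, 41 mm wide; small pocket x -77.5 to -45.5, 32 wide; shank channel 19 wide; mid finger recess x -26 to 26, 74 wide, as deep, for fingers beside the shank. 2.5 mm play all round; takes the spanner one way round only, level with the deck.
- pan_center (a point): Centre, half-way up, of the square steel pan: flat plate 100 x 100 x 8 mm, corners rounded to 12 mm, 0.14 to 0.28 kg, axes along its sides. Loose on the plain deck, too wide to grip; this point is 24 mm above the bench, 16 mm once home. Pushed over its cavity, the leading edge dips in about half-way across and the rear rises a little; the rest drops in at the far wall.
- spanner_center (a point): Middle, half-way up (4 mm above what it lies on), of the steel double open-ended spanner: 150 mm long, 8 mm thick, shank 14 mm wide, about 0.11 kg, balanced within 5 mm of this point. x points along it to the LARGE jaw (36 mm wide); the other jaw is 27 mm wide. It lies flat on the bench, to the robot's right of the tray, large jaw away from the robot.
- weight_mid (a point): Middle (21 mm up) of the brass calibration weight, 26 mm across and 42 mm high, standing in its well in the tray, 12 mm deep; it stands 30 mm above the deck. Bystander.
- reagent_mid (a point): Middle of a small amber reagent jar, 48 mm across, 88 mm high. Bystander.
- beaker_mid (a point): Middle of a glass beaker, 60 mm across, 70 mm high. Bystander.
- vial_a_mid (a point): Middle of a glass vial, 25 mm across, 46 mm high. Bystander.
- vial_b_mid (a point): Middle of a second such vial. Bystander.
- screwdriver_mid (a point): Middle of a screwdriver with black handle, 170 mm long, 26 mm thick, lying on the bench. Bystander.
- dish_mid (a point): Middle of a shallow aluminium dish, 80 mm across, 16 mm high. Bystander.
Not all that is in view belongs to the job. Several things look just like the part that bears spanner_center: the one meant starts nearest to the robot's base. Of the things that look like the part that bears pan_center, the larger one is meant.

How it is judged:
By the outcome, as a careful person would: the job done as asked, in the order asked, and still so for the second after the job is handed in, with the robot touching nothing.
It also fails if it takes over 64 s, if anything falls off the work surface, if the arm or the gripper's body presses on something with over 40 N, if the wrist force passes 120 N, or if a joint passes its speed limit or range.

## Working session

There is one attempt and no reset: what is moved stays moved. The work goes in short steps, Python scripts to look and compute and a tool call to move; the robot and the scene stay as the last step left them, time stands still between calls to the robot, and variables do not carry over. Pictures are saved under pics/ and viewed, at most 10 in all, crops included, and the job is handed in when it is done.

Besides the shell and the picture viewer there is one more tool, called after ">>>" as name(argument=value, ...) on one line, values as JSON. arm_command: Moves the arm, as the interface text tells. Its arguments: {"type":"object","properties":{"deltas":{"type":"array"},"force":{"type":"number"}},"required":["deltas"]}

```bash
mkdir -p pics
cat > h.py <<'E'
import numpy as np, cv2
from rig import bot, capture, camera_model, models
def proj(cam,P):
    m=camera_model(cam);T=np.linalg.inv(m["cam_to_world"]);p=T[:3,:3]@np.array(P,float)+T[:3,3]
    q=np.array(m["intrinsics"])@p;return q[:2]/q[2]
def ray(cam,uv,z):
    m=camera_model(cam);T=np.array(m["cam_to_world"]);d=T[:3,:3]@np.linalg.inv(m["intrinsics"])@np.array([uv[0],uv[1],1.])
    o=T[:3,3];return o+d*(z-o[2])/d[2]
def find(q,cam):
    T=np.array(camera_model(cam)["cam_to_world"])
    for r in models.boxes_of(q,cam):
        w=T[:3,:3]@np.array(r["xyz"])+T[:3,3]; print(q,cam,round(r["confidence"],2),w.round(4),proj(cam,w).round(0))
E
python3 - <<'E'
from h import *
s=bot.observe();print(s)
for c in("top","side"):
    im=capture(c);cv2.imwrite(f"pics/{c}0.png",im[:,:,::-1]);m=camera_model(c);print(np.array(m["cam_to_world"]).round(3),np.array(m["intrinsics"]).round(1))
for q in["tray","pan_center","spanner_center","weight_mid","reagent_mid","beaker_mid","vial_a_mid","screwdriver_mid","dish_mid"]:
    find(q,"top")
E
```

```text
{'time_s': 0.0, 'joints': array([-7.54629910e+01,  1.40832356e+01,  8.93260249e+01,  6.90589932e-04,
        7.67017771e+01, -9.97405165e+00]), 'dq': array([ 0.01334355, -0.06524458, -0.0462238 ,  0.00857489,  0.02006804,
       -0.05712546]), 'tau': array([-1.61672451e-03, -4.15835130e+01, -3.14606023e+01,  6.83388580e-02,
        3.32910020e-02, -1.50631545e-04]), 'ee_pos': array([ 0.26952862, -0.5908105 ,  0.20434479]), 'tcp_rot': array([-1.79890757e+02, -1.98935555e-02,  2.45108821e+01]), 'wrist_force': array([-0.04275102,  0.35185429,  0.16510815]), 'torque': array([ 0.03120368, -0.00072353,  0.02051611]), 'gripper_force': 0.0, 'grip_width': 0.09398394687629529}
[[ 0.019 -0.99   0.141  0.37 ]
 [-0.999 -0.023 -0.023 -0.092]
 [ 0.026 -0.141 -0.99   1.289]
 [ 0.     0.     0.     1.   ]] [[417.3   0.  321.2]
 [  0.  417.3 203.3]
 [  0.    0.    1. ]]
[[-0.851 -0.385  0.356  0.063]
 [-0.524  0.626 -0.578  0.645]
 [-0.    -0.679 -0.735  0.999]
 [ 0.     0.     0.     1.   ]] [[439.9   0.  321.7]
 [  0.  439.9 195.2]
 [  0.    0.    1. ]]
tray top 0.64 [ 0.542  -0.0736  0.0215] [306. 206.]
pan_center top 0.87 [0.5179 0.0051 0.0267] [280. 213.]
pan_center top 0.76 [ 0.3419 -0.1549  0.0063] [331. 272.]
pan_center top 0.27 [ 0.4616 -0.4871  0.022 ] [440. 235.]
spanner_center top 0.73 [ 0.4734 -0.6106  0.0071] [478. 232.]
spanner_center top 0.73 [0.4966 0.346  0.0853] [159. 215.]
spanner_center top 0.6 [ 0.5611 -0.3283  0.0051] [387. 202.]
weight_mid top 0.62 [ 0.706  -0.1183  0.0411] [321. 152.]
weight_mid top 0.29 [ 0.459  -0.4887  0.0228] [441. 236.]
reagent_mid top 0.75 [0.4963 0.3434 0.0849] [160. 215.]
beaker_mid top 0.95 [0.4113 0.4    0.0392] [144. 245.]
screwdriver_mid top 0.76 [ 0.4594 -0.4877  0.0221] [441. 235.]
screwdriver_mid top 0.56 [ 0.5376 -0.0741  0.0191] [306. 207.]
screwdriver_mid top 0.48 [ 0.7054 -0.1156  0.0405] [321. 152.]
dish_mid top 0.56 [ 0.6365 -0.4421  0.0036] [423. 179.]
```

View pics/top0.png

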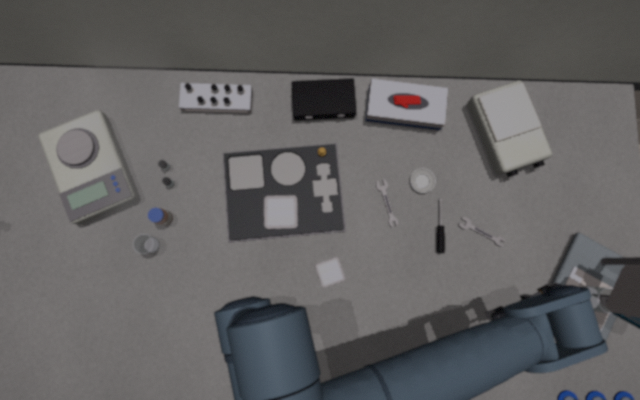

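View pics/side0.png

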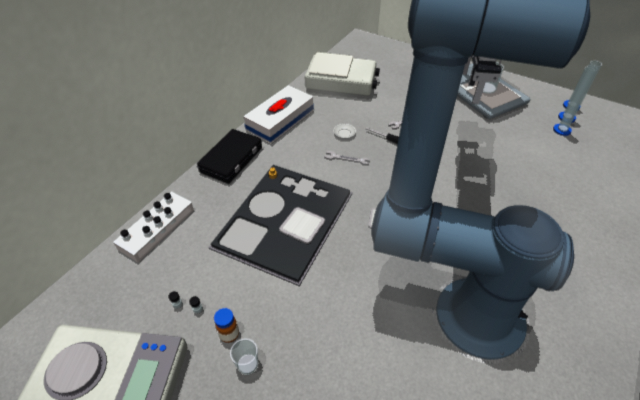

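The top view shows the tray at about (283,192), with the square cavity at (246,172), the round cavity at (288,168), the pan at (281,212) and the spanner cavity at (325,188). The near spanner is at (387,202), and a look-alike sits at (481,232). The square at (330,272) is the smaller look-alike of the pan. I'll measure the outlines next.

```bash
cat > seg.py <<'E'
from h import *
from scipy.optimize import least_squares
def quad(cam,im,win,lo,hi,z,name,minA=100,seed=None):
    x0,y0,x1,y1=win;k=6
    g=cv2.resize(cv2.cvtColor(im,cv2.COLOR_RGB2GRAY)[y0:y1,x0:x1],None,fx=k,fy=k,interpolation=cv2.INTER_CUBIC)
    m=cv2.inRange(g,lo,hi);cs,_=cv2.findContours(m,cv2.RETR_EXTERNAL,cv2.CHAIN_APPROX_NONE)
    out=[]
    for c in cs:
        if cv2.contourArea(c)<minA*k*k: continue
        px=(c[:,0,:]+.5)/k-.5+[x0,y0]
        w=np.array([ray(cam,p,z)[:2] for p in px[::3]])
        r=cv2.minAreaRect((w*1000).astype(np.float32))
        out.append(r);print(name,"centre",np.round(r[0],1),"size",np.round(r[1],1),"ang",round(r[2],1),"px",px.mean(0).round(1))
    return out
E
python3 - <<'E'
from seg import *
im=capture("top")
g=cv2.cvtColor(im,cv2.COLOR_RGB2GRAY)
print(g[170,210:350:3],g[212,215:350:3],g[202,375:400])
quad("top",im,(215,138,352,246),0,75,.024,"tray",2000)
quad("top",im,(228,150,340,236),110,255,.024,"light@24",60)
quad("top",im,(228,150,340,236),110,255,.012,"light@12",60)
quad("top",im,(372,174,403,232),135,255,.005,"spanner",30)
quad("top",im,(372,174,403,232),120,255,.005,"spanner",30)
cv2.imwrite("pics/crop1.png",cv2.resize(im[140:245,220:405],None,fx=4.3,fy=4.3,interpolation=cv2.INTER_CUBIC)[:,:,::-1])
E
```

```text
[118 119 116 119 115  69  65 136 137 136 135 136 136 137 137 136 137 133
  58  56  72 137 138 138 138 139 139 139 139 139 138 133  61  55  59  64
 132 138 139 137  89  58  60 105 118 119 122] [117 116 118 119  83  57  57  56  58  56  56  58  58  59  58  60  89 145
 157 157 156 158 157 156 157 156 154 126  60  59  62  60  59  61  61  61
  85  97  89  67  60  59  68 111 118] [119 116 116 115 114 115 113 111 109 105 105 101  93 103 116 117 114 114
 115 114 115 116 116 116 116]
tray centre [584.4  -2.6] size [271.7 347.5] ang 6.7 px [282.5 192. ]
light@24 centre [521.9   3.1] size [100.5 100.6] ang 2.2 px [280.4 211.6]
light@24 centre [ 600.1 -130.9] size [151.1  72.2] ang 4.7 px [324.7 187. ]
light@24 centre [641.9 113. ] size [100.7 100.8] ang 6.5 px [245.9 172.1]
light@24 centre [657.  -15.1] size [100.7 101.5] ang 1.5 px [287.6 168.3]
light@12 centre [523.4   4. ] size [101.4 101.6] ang 2.2 px [280.4 211.6]
light@12 centre [ 602.3 -131.3] size [152.6  72.9] ang 4.7 px [324.7 187. ]
light@12 centre [644.5 115. ] size [101.7 101.8] ang 6.5 px [245.9 172.1]
light@12 centre [659.7 -14.4] size [101.6 102.4] ang 1.5 px [287.6 168.3]
spanner centre [ 604.6 -314.7] size [33.4 27.7] ang 16.4 px [382.9 187.5]
spanner centre [ 508.8 -345.3] size [41.5 29.3] ang 18.4 px [392.9 219.6]
spanner centre [ 610.4 -314.3] size [52.2 38.4] ang 15.2 px [382.4 185.4]
```

View pics/crop1.png

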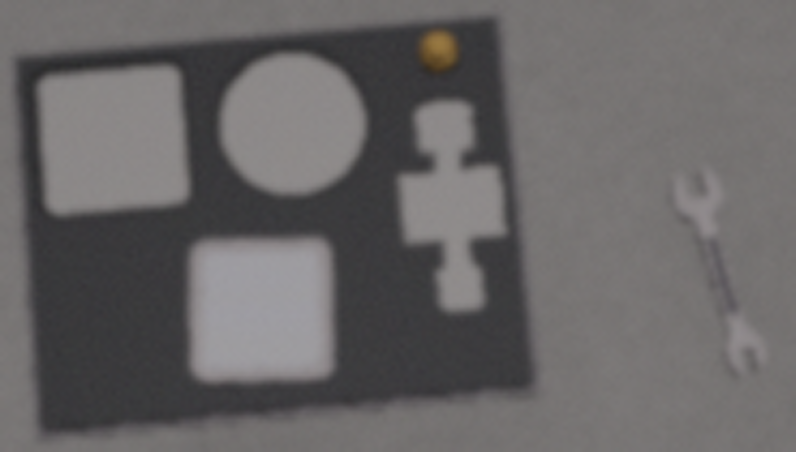

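The crop shows the square cavity at top left, the round one in the middle, and the pan plain on the deck, turned about −4.5° to the tray. Both spanner jaws are clear, with the large jaw at the top.

Plan: push the pan along the tray's +y with a two-finger contact, adding a slight +x drift, then push along +x.

```bash
cat > mv.py <<'E'
import numpy as np
Y=np.radians(6.7);ex=np.array([np.cos(Y),np.sin(Y)]);ey=np.array([-np.sin(Y),np.cos(Y)]);cav=np.array([.6435,.115])
def t(x,y): return cav+(x-70)/1000*ex+(y-110)/1000*ey
def tinv(p): d=(np.array(p)[:2]-cav)*1000; return np.array([70+d@ex,110+d@ey]).round(1)
def rows(p0,psi0,wps):  # wps: (xy, z, psi)
    a=np.radians(psi0);X=np.array([np.cos(a),np.sin(a)]);Yt=np.array([np.sin(a),-np.cos(a)])
    for xy,z,psi in wps:
        d=np.array(xy)-p0[:2];print([0,0,round(-np.radians(psi-psi0),4),round(d@X,4),round(d@Yt,4),round(p0[2]-z,4)],"world",np.round(xy,4),z,psi)
E
python3 - <<'E'
from mv import *
rows([.27,-.591,.205],24.511,[(t(-64,-62),.205,96.7),(t(-64,-62),.06,96.7)])
a=t(-64,-62);rows([*a,.06],96.7,[(a,.0235,96.7),(t(-64,-47),.0235,96.7),(t(-44,52),.0235,96.7)])
print(tinv([.5215,.0033]))
E
```

```text
[0, 0, np.float64(-1.2599), np.float64(0.4525), np.float64(-0.3647), 0.0] world [ 0.5305 -0.0715] 0.205 96.7
[0, 0, np.float64(-1.2599), np.float64(0.4525), np.float64(-0.3647), 0.145] world [ 0.5305 -0.0715] 0.06 96.7
[0, 0, np.float64(-0.0), np.float64(0.0), np.float64(0.0), 0.0365] world [ 0.5305 -0.0715] 0.0235 96.7
[0, 0, np.float64(-0.0), np.float64(0.015), np.float64(-0.0), 0.0365] world [ 0.5287 -0.0566] 0.0235 96.7
[0, 0, np.float64(-0.0), np.float64(0.114), np.float64(0.02), 0.0365] world [0.537  0.0441] 0.0235 96.7
[-64.2  13.3]
```

>>> arm_command(deltas=[0,0,-1.26,0.4525,-0.3647,0,0.05,0,0,-1.26,0.4525,-0.3647,0,0.05,0,0,-1.26,0.4525,-0.3647,0,0.05,0,0,-1.26,0.4525,-0.3647,0,0.05,0,0,-1.26,0.4525,-0.3647,0,0.05,0,0,-1.26,0.4525,-0.3647,0,0.05,0,0,-1.26,0.4525,-0.3647,0,0.05,0,0,-1.26,0.4525,-0.3647,0,0.05,0,0,-1.26,0.4525,-0.3647,0,0.05,0,0,-1.26,0.4525,-0.3647,0,0.05,0,0,-1.26,0.4525,-0.3647,0,0.05,0,0,-1.26,0.4525,-0.3647,0,0.05,0,0,-1.26,0.4525,-0.3647,0,0.05,0,0,-1.26,0.4525,-0.3647,0,0.05,0,0,-1.26,0.4525,-0.3647,0.05,0.05,0,0,-1.26,0.4525,-0.3647,0.1,0.05,0,0,-1.26,0.4525,-0.3647,0.145,0.05,0,0,-1.26,0.4525,-0.3647,0.145,0.05,0,0,-1.26,0.4525,-0.3647,0.145,0.05])

```text
time_s: 2.5
ee_pos: [0.5299, -0.073, 0.061]
tcp_rot: [-180.0, -0.0, 96.6]
wrist_force: [-0.2, -0.0, 0.7]
grip_width: 0.0502
gripper_force: 0.0
```

Run:
```python
from seg import *
im=capture("top");cv2.imwrite("pics/a1.png",im[:,:,::-1])
print({k:np.round(v,3) for k,v in bot.observe().items() if k in("time_s","ee_pos","tcp_rot","wrist_force","joints","grip_width")})
find("spanner_center","top");find("spanner_center","side") if capture("side") is not None else 0
```

```text
{'time_s': np.float64(2.55), 'joints': array([-1.99670e+01,  9.14200e+00,  1.11286e+02, -6.00000e-03,
        5.93810e+01, -2.65900e+01]), 'ee_pos': array([ 0.531, -0.073,  0.063]), 'tcp_rot': array([1.79832e+02, 9.00000e-02, 9.66250e+01]), 'wrist_force': array([ 0.424, -0.065,  0.643]), 'grip_width': np.float64(0.05)}
spanner_center top 0.56 [ 0.5592 -0.3259  0.0071] [387. 203.]
spanner_center top 0.54 [ 0.4735 -0.6126  0.0035] [478. 232.]
spanner_center side 0.56 [ 0.5536 -0.322   0.0078] [349. 159.]
spanner_center side 0.23 [0.6556 0.3718 0.0385] [174. 299.]
```

View pics/a1.png

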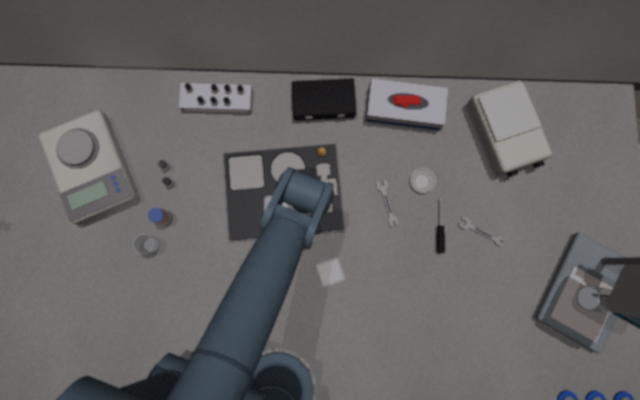

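The arm is poised to the right of the pan. There are only two spanners in view, at (387,202) and (481,232), so the near one is the one meant. Pushing now.

>>> arm_command(deltas=[0,0,0,0,0,0.02,0.05,0,0,0,0,0,0.0365,0.05,0,0,0,0,0,0.0365,0.05,0,0,0,0,0,0.0365,0.05,0,0,0,0.006,0,0.0365,0.05,0,0,0,0.012,0,0.0365,0.05,0,0,0,0.018,0.0006,0.0365,0.05,0,0,0,0.024,0.0018,0.0365,0.05,0,0,0,0.03,0.003,0.0365,0.05,0,0,0,0.036,0.0042,0.0365,0.05,0,0,0,0.042,0.0054,0.0365,0.05,0,0,0,0.048,0.0066,0.0365,0.05,0,0,0,0.054,0.0078,0.0365,0.05,0,0,0,0.06,0.009,0.0365,0.05,0,0,0,0.066,0.0102,0.0365,0.05,0,0,0,0.072,0.0114,0.0365,0.05,0,0,0,0.078,0.0126,0.0365,0.05,0,0,0,0.084,0.0138,0.0365,0.05,0,0,0,0.09,0.015,0.0365,0.05,0,0,0,0.09,0.015,0.0365,0.05])

```text
time_s: 4.7
ee_pos: [0.5342, 0.0204, 0.0237]
tcp_rot: [-180.0, -0.1, 96.7]
wrist_force: [0.5, -0.3, 0.1]
grip_width: 0.0496
gripper_force: 0.0
```

Run:
```python
from seg import *
from mv import tinv
print(tinv(bot.observe()["ee_pos"]))
for c in("side","top"):
  im=capture(c);cv2.imwrite(f"pics/b_{c}.png",im[:,:,::-1])
  q=proj(c,[.53,.07,.028]).astype(int);print(q)
im=capture("side");cv2.imwrite("pics/b1.png",cv2.resize(im[150:300,200:400],None,fx=4,fy=4,interpolation=cv2.INTER_CUBIC)[:,:,::-1])
```

```text
[-49.6  28.8]
[286 238]
[258 208]
```

View pics/b1.png

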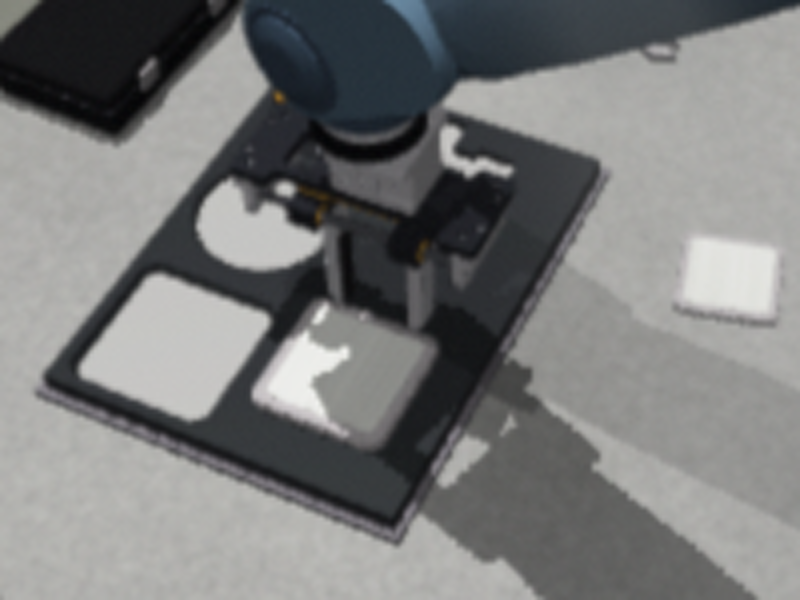

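The side crop shows both fingertips on the pan's right side. The pan is aligned, has slid about 75 mm, and the lip sits low at bench level, so it won't get in the way. I'll finish the push, back off and lift.

>>> arm_command(deltas=[0,0,0,0.006,0.0012,0,0.05,0,0,0,0.012,0.0024,0,0.05,0,0,0,0.018,0.0036,0,0.05,0,0,0,0.024,0.0048,0,0.05,0,0,0,0.024,0.0048,0,0.05,0,0,0,0.024,0.0048,0,0.05,0,0,0,0.012,0.0048,0,0.05,0,0,0,0.006,0.0048,-0.02,0.05,0,0,0,0.0,0.0,-0.06,0.05,0,0,0,-0.05,-0.03,-0.06,0.05,0,0,0,-0.1,-0.06,-0.06,0.05,0,0,0,-0.1,-0.09,-0.06,0.05,0,0,0,-0.1,-0.09,-0.06,0.05])

```text
time_s: 6.15
ee_pos: [0.4534, -0.0926, 0.0831]
tcp_rot: [-179.9, -0.0, 96.4]
wrist_force: [0.4, 0.6, -0.4]
grip_width: 0.0502
gripper_force: 0.0
```

Run:
```python
from seg import *
from mv import *
print(bot.observe()["ee_pos"],tinv(bot.observe()["ee_pos"]))
for c in("top","side"):
  im=capture(c);cv2.imwrite(f"pics/c_{c}.png",im[:,:,::-1])
im=capture("top");q=quad("top",im,(225,148,280,238),110,255,.026,"L",300)
for r in q: print(tinv(np.array(r[0])/1000))
find("pan_center","side")
im=capture("side");quad("side",im,(255,215,330,285),110,255,.026,"S",300)
```

```text
[ 0.45337855 -0.092634    0.08312908] [-143.  -74.]
L centre [525.6 102.6] size [99.4 99.7] ang 7.0 px [247.5 209.5]
L centre [641.4 112.7] size [100.5 100.4] ang 6.7 px [245.9 172.1]
[-48.5 111.4]
[ 67.6 108. ]
pan_center side 0.96 [0.5264 0.1121 0.0292] [279. 250.]
pan_center side 0.66 [ 0.3434 -0.1443  0.0093] [382. 219.]
S centre [474.6 124.3] size [196.2 136.4] ang 31.6 px [298.9 272.1]
S centre [528.3 103.7] size [102.5 103.3] ang 6.9 px [280.3 248.4]
```

The pan is now at tray (−48, 111), square to the tray and in line with the square cavity. I'll move behind it for the second push.

>>> arm_command(deltas=[0,0,0.15,0.03,0.017,-0.02,0.05,0,0,0.3,0.06,0.017,-0.02,0.05,0,0,0.45,0.1,0.017,-0.02,0.05,0,0,0.6,0.14,0.017,-0.02,0.05,0,0,0.75,0.182,0.017,-0.02,0.05,0,0,0.9,0.182,0.017,-0.02,0.05,0,0,1.05,0.182,0.017,-0.02,0.05,0,0,1.2,0.182,0.017,-0.02,0.05,0,0,1.35,0.182,0.017,-0.02,0.05,0,0,1.5,0.182,0.017,0,0.05,0,0,1.5708,0.182,0.017,0,0.05,0,0,1.5708,0.182,0.017,0.03,0.05,0,0,1.5708,0.182,0.017,0.06,0.05,0,0,1.5708,0.182,0.017,0.06,0.05,0,0,1.5708,0.182,0.017,0.06,0.05])

```text
time_s: 7.9
ee_pos: [0.4526, 0.0928, 0.0242]
tcp_rot: [-180.0, 0.1, 6.8]
wrist_force: [-0.1, 1.2, 0.2]
grip_width: 0.0499
gripper_force: 0.0
```

Run:
```python
from seg import *
from mv import *
s=bot.observe();print(s["ee_pos"],tinv(s["ee_pos"]),s["tcp_rot"],s["wrist_force"])
```

```text
[0.45258355 0.09275683 0.02418901] [-122.2  110.2] [-1.79989823e+02  5.86274505e-02  6.77496109e+00] [-0.13374488  1.24706103  0.23700106]
```

>>> arm_command(deltas=[0,0,0,0.006,0,0,0.05,0,0,0,0.012,0,0,0.05,0,0,0,0.018,0,0,0.05,0,0,0,0.024,0,0,0.05,0,0,0,0.03,0,0,0.05,0,0,0,0.036,0,0,0.05,0,0,0,0.042,0,0,0.05,0,0,0,0.048,0,0,0.05,0,0,0,0.054,0,0,0.05,0,0,0,0.06,0,0,0.05,0,0,0,0.066,0,0,0.05,0,0,0,0.072,0,0,0.05,0,0,0,0.078,0,0,0.05,0,0,0,0.084,0,0,0.05,0,0,0,0.09,0,0,0.05,0,0,0,0.096,0,0,0.05,0,0,0,0.102,0,0,0.05,0,0,0,0.108,0,0,0.05,0,0,0,0.108,0,0,0.05])

```text
time_s: 9.8
ee_pos: [0.5611, 0.1048, 0.0242]
tcp_rot: [180.0, -0.1, 6.7]
wrist_force: [0.4, -0.4, -0.4]
grip_width: 0.0499
gripper_force: 0.0
```

Run:
```python
from seg import *
from mv import *
s=bot.observe();print(s["ee_pos"],tinv(s["ee_pos"]),s["tcp_rot"],s["wrist_force"])
im=capture("side");cv2.imwrite("pics/d1.png",cv2.resize(im[150:300,200:400],None,fx=4,fy=4,interpolation=cv2.INTER_CUBIC)[:,:,::-1])
```

```text
[0.56105562 0.10481913 0.02417039] [-13.1 109.5] [ 1.79991960e+02 -1.16985671e-01  6.69799935e+00] [ 0.36915799 -0.4048565  -0.42003544]
```

View pics/d1.png

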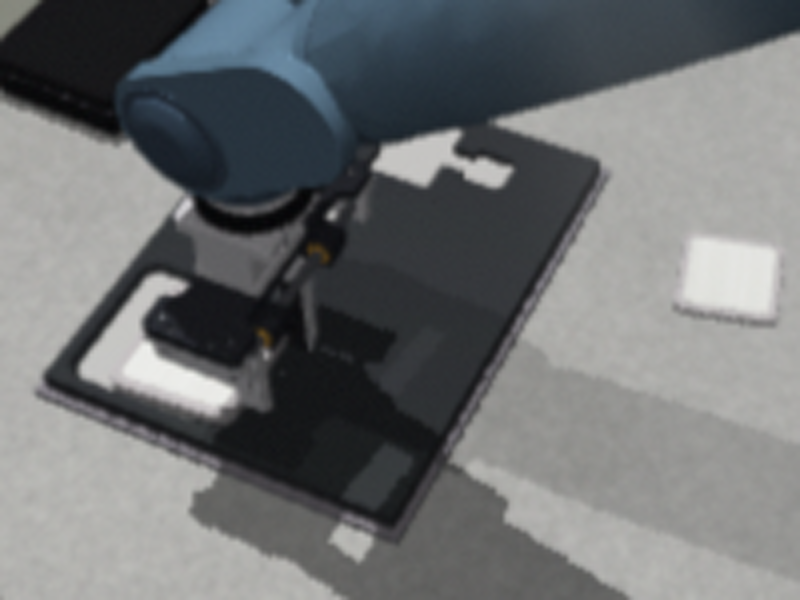

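The pan's leading part has dipped into the cavity and it stays straight. I'll finish the push gently.

>>> arm_command(deltas=[0,0,0,0.004,0,0,0.05,0,0,0,0.008,0,0,0.05,0,0,0,0.012,0,0,0.05,0,0,0,0.015,0,0,0.05,0,0,0,0.018,0,0,0.05,0,0,0,0.021,0,0,0.05,0,0,0,0.023,0,0,0.05,0,0,0,0.025,0,0,0.05,0,0,0,0.025,0,0,0.05,0,0,0,0.025,0,0,0.05])

```text
time_s: 10.85
ee_pos: [0.5847, 0.1077, 0.0241]
tcp_rot: [180.0, -0.0, 6.7]
wrist_force: [0.9, -0.3, -0.1]
grip_width: 0.05
gripper_force: 0.0
```

>>> arm_command(deltas=[0,0,0,-0.02,0,0,0.05,0,0,0,-0.03,0,-0.04,0.05,0,0,0,-0.05,0.05,-0.09,0.05,0,0,0,-0.08,0.1,-0.14,0.05,0,0,0,-0.11,0.15,-0.16,0.045,0,0,0,-0.13,0.2,-0.16,0.045,0,0,0,-0.15,0.25,-0.16,0.045,0,0,0,-0.15,0.25,-0.16,0.045,0,0,0,-0.15,0.25,-0.16,0.045])

```text
time_s: 11.75
ee_pos: [0.464, -0.1618, 0.1853]
tcp_rot: [179.9, -0.1, 6.4]
wrist_force: [-0.1, 0.2, 0.0]
grip_width: 0.0448
gripper_force: 0.0
```

Run:
```python
from seg import *
from mv import *
s=bot.observe();print(s["ee_pos"],s["joints"].round(0))
im=capture("top");sd=capture("side")
quad("top",im,(228,150,268,195),115,255,.02,"pan top",100)
quad("side",sd,(205,205,280,270),140,255,.02,"pan side",100)
find("pan_center","side");find("pan_center","top")
for c in("top","side"):find("spanner_center",c)
A=cv2.resize(im[145:245,220:405],None,fx=4.3,fy=4.3,interpolation=cv2.INTER_CUBIC)
cv2.imwrite("pics/e1.png",A[:,:,::-1])
B=cv2.resize(sd[140:290,200:400],None,fx=4,fy=4,interpolation=cv2.INTER_CUBIC);cv2.imwrite("pics/e2.png",B[:,:,::-1])
```

```text
[ 0.46398906 -0.16180977  0.18528293] [-32.  -7. 113.  -0.  73.  51.]
pan top centre [643.5 115.1] size [98.9 99.6] ang 5.8 px [245.4 171.7]
pan side centre [645.1 118.8] size [ 99.8 100.2] ang 6.4 px [243.2 235.4]
pan side centre [649.8  16.7] size [92.2 47.7] ang 31.6 px [264.8 209.4]
pan side centre [678.3 139.4] size [135.4 254.7] ang 41.9 px [221.7 241.7]
pan_center side 0.88 [0.6418 0.1275 0.0218] [242. 237.]
pan_center side 0.83 [ 0.3447 -0.1418  0.0074] [381. 220.]
pan_center top 0.89 [0.6411 0.1161 0.0198] [245. 173.]
spanner_center top 0.67 [ 0.5617 -0.325   0.0049] [386. 202.]
spanner_center top 0.63 [ 0.473  -0.6123  0.0047] [478. 232.]
spanner_center side 0.67 [ 0.4825 -0.6086  0.0066] [404. 120.]
spanner_center side 0.58 [ 0.5784 -0.3207  0.0077] [342. 156.]
spanner_center side 0.28 [0.6011 0.3502 0.0414] [196. 302.]
```

View pics/e2.png

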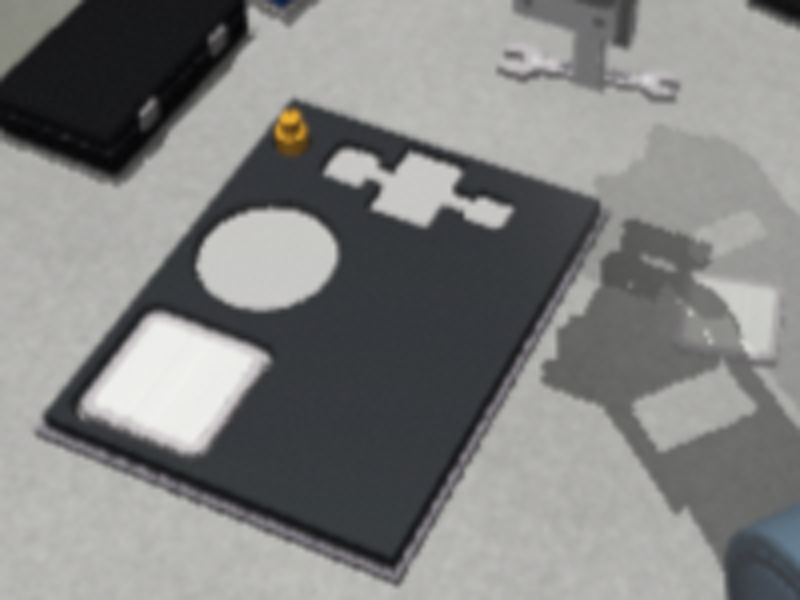

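View pics/e1.png

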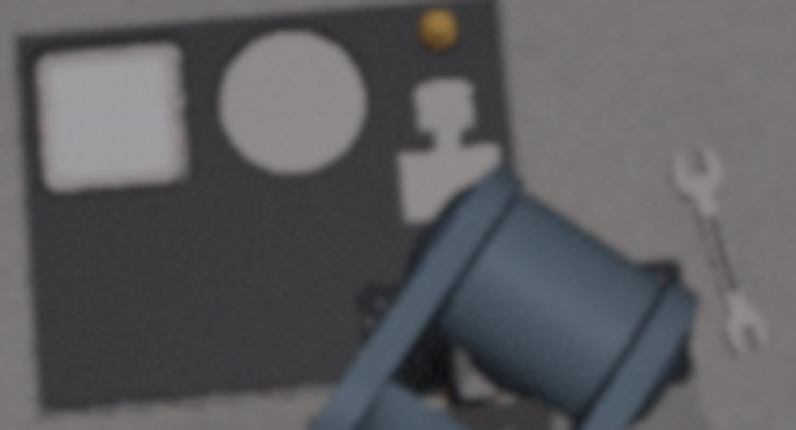

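The pan lies fully in its square cavity, centred and square to the tray. The spanner is undisturbed at about (386,202). I'll measure the spanner pose and the spanner cavity.

```bash
cat > sp.py <<'E'
from seg import *
from mv import *
def spanner(cam,im,win,z,bgpts=None,thr=10):
    x0,y0,x1,y1=win;k=6
    c=cv2.resize(im[y0:y1,x0:x1],None,fx=k,fy=k,interpolation=cv2.INTER_CUBIC).astype(float)
    bg=np.median(c.reshape(-1,3),0);m=(np.abs(c-bg).max(2)>thr).astype(np.uint8)
    m=cv2.morphologyEx(m,cv2.MORPH_CLOSE,np.ones((13,13),np.uint8))
    n,l,s,_=cv2.connectedComponentsWithStats(m);i=1+s[1:,4].argmax()
    v,u=np.nonzero(l==i);w=np.array([ray(cam,p,z)[:2] for p in np.c_[(u+.5)/k-.5+x0,(v+.5)/k-.5+y0][::5]])*1000
    r=cv2.minAreaRect(w.astype(np.float32));b=cv2.boxPoints(r)
    e=[b[1]-b[0],b[2]-b[1]];L=max(e,key=np.linalg.norm);L=L*np.sign(L[0]);yaw=np.degrees(np.arctan2(L[1],L[0]))
    print(cam,thr,"area px",s[i,4]/36,"centre",np.round(r[0],1),"size",np.round(r[1],1),"yaw",yaw.round(1))
E
python3 - <<'E'
from sp import *
T=cv2.imread("pics/top0.png")[:,:,::-1];S=cv2.imread("pics/side0.png")[:,:,::-1]
for th in(9,13,17):
    spanner("top",T,(370,170,405,236),.006,thr=th);spanner("side",S,(315,142,378,174),.006,thr=th)
for r in quad("top",T,(305,155,345,225),100,255,.012,"cav",60)+quad("side",S,(272,170,335,212),120,255,.012,"cavS",60): print(tinv(np.array(r[0])/1000))
print(t(0,-130))
E
```

```text
top 9 area px 306.97222222222223 centre [ 558.5 -325.8] size [151.3  37.4] yaw 15.0Traceback (most recent call last):
  File "<stdin>", line 4, in <module>
  File "sp.py", line 9, in spanner
    v,u=np.nonzero(l==i);w=np.array([ray(cam,p,z)[:2] for p in np.c_[(u+.5)/k-.5+x0,(v+.5)/k-.5+y0][::5]])*1000
                                     ~~~^^^^^^^^^
  File "h.py", line 7, in ray
    m=camera_model(cam);T=np.array(m["cam_to_world"]);d=T[:3,:3]@np.linalg.inv(m["intrinsics"])@np.array([uv[0],uv[1],1.])
ValueError: time passes only in moves, steps and waits
```

```bash
sed -i '2a import functools; camera_model=functools.lru_cache(camera_model)' h.py
python3 - <<'E'
from sp import *
T=cv2.imread("pics/top0.png")[:,:,::-1];S=cv2.imread("pics/side0.png")[:,:,::-1]
for th in(9,13,17):
    spanner("top",T,(370,170,405,236),.006,thr=th);spanner("side",S,(315,142,378,174),.006,thr=th)
for r in quad("top",T,(305,155,345,225),100,255,.012,"cav",60)+quad("side",S,(272,170,335,212),120,255,.012,"cavS",60): print(tinv(np.array(r[0])/1000))
print(t(0,-130))
E
```

```text
top 9 area px 306.97222222222223 centre [ 558.5 -325.8] size [151.3  37.4] yaw 15.0
side 9 area px 310.69444444444446 centre [ 559.7 -319.5] size [155.3  50.4] yaw 14.6
top 13 area px 202.47222222222223 centre [ 560.6 -326.1] size [142.5  32.6] yaw 15.1
side 13 area px 286.1388888888889 centre [ 559.8 -318.8] size [154.   48.2] yaw 14.5
top 17 area px 51.388888888888886 centre [ 606.  -314.1] size [38.1 30.5] yaw 16.5
side 17 area px 256.80555555555554 centre [ 559.2 -317.3] size [153.2  43.4] yaw 14.1
cav centre [ 602.2 -131.4] size [154.7  75.1] ang 6.0 px [324.7 186.9]
cav centre [ 600.6 -181.1] size [214.9  23.1] ang 0.7 px [342.4 187. ]
cavS centre [640.8 -39.6] size [36.6 79.5] ang 36.1 px [276.2 202.5]
cavS centre [ 606.8 -132.8] size [151.6  67.6] ang 6.7 px [303.9 187. ]
cavS centre [ 608.6 -183.7] size [141.4  65.2] ang 31.6 px [315.6 173.8]
[   0.3 -129.9]
[  -7.1 -179. ]
[ 49.2 -43.2]
[   4.7 -131.8]
[   0.5 -182.6]
[ 0.60197903 -0.13152791]
```

Run:
```python
from mv import *
a=t(-139,-140);s=np.array([.5595,-.326]);c=np.array([.602,-.1315])
rows([*a,.1835],6.7,[(s,.1835,16),(s,.06,16)])
rows([*s,.06],16,[(s,.004,16)])
rows([*s,.1],16,[(c,.1,6.7),(c,.05,6.7)])
```

```text
[0, 0, np.float64(-0.1623), np.float64(0.0741), np.float64(0.1782), 0.0] world [ 0.5595 -0.326 ] 0.1835 16
[0, 0, np.float64(-0.1623), np.float64(0.0741), np.float64(0.1782), 0.1235] world [ 0.5595 -0.326 ] 0.06 16
[0, 0, np.float64(-0.0), np.float64(0.0), np.float64(0.0), 0.056] world [ 0.5595 -0.326 ] 0.004 16
[0, 0, np.float64(0.1623), np.float64(0.0945), np.float64(-0.1753), 0.0] world [ 0.602  -0.1315] 0.1 6.7
[0, 0, np.float64(0.1623), np.float64(0.0945), np.float64(-0.1753), 0.05] world [ 0.602  -0.1315] 0.05 6.7
```

>>> arm_command(deltas=[0,0,-0.1623,0.0741,0.1782,0,0.045,0,0,-0.1623,0.0741,0.1782,0,0.045,0,0,-0.1623,0.0741,0.1782,0,0.045,0,0,-0.1623,0.0741,0.1782,0,0.045,0,0,-0.1623,0.0741,0.1782,0,0.045,0,0,-0.1623,0.0741,0.1782,0.04,0.045,0,0,-0.1623,0.0741,0.1782,0.08,0.045,0,0,-0.1623,0.0741,0.1782,0.1235,0.045,0,0,-0.1623,0.0741,0.1782,0.1235,0.045,0,0,-0.1623,0.0741,0.1782,0.1235,0.045,0,0,-0.1623,0.0741,0.1782,0.1235,0.045])

```text
time_s: 13.15
ee_pos: [0.561, -0.3269, 0.0636]
tcp_rot: [179.8, -0.2, 16.1]
wrist_force: [0.4, -0.1, -0.7]
grip_width: 0.0448
gripper_force: 0.0
```

Run:
```python
from h import *
s=bot.observe();print(s["ee_pos"],s["tcp_rot"])
im=capture("side");q=proj("side",[.56,-.326,.02]).astype(int);print(q)
x,y=q;cv2.imwrite("pics/f1.png",cv2.resize(im[y-50:y+50,x-65:x+65],None,fx=6,fy=6,interpolation=cv2.INTER_CUBIC)[:,:,::-1])
```

```text
[ 0.56099523 -0.32688851  0.06358566] [ 1.79782063e+02 -1.52183179e-01  1.60655339e+01]
[347 154]
```

View pics/f1.png

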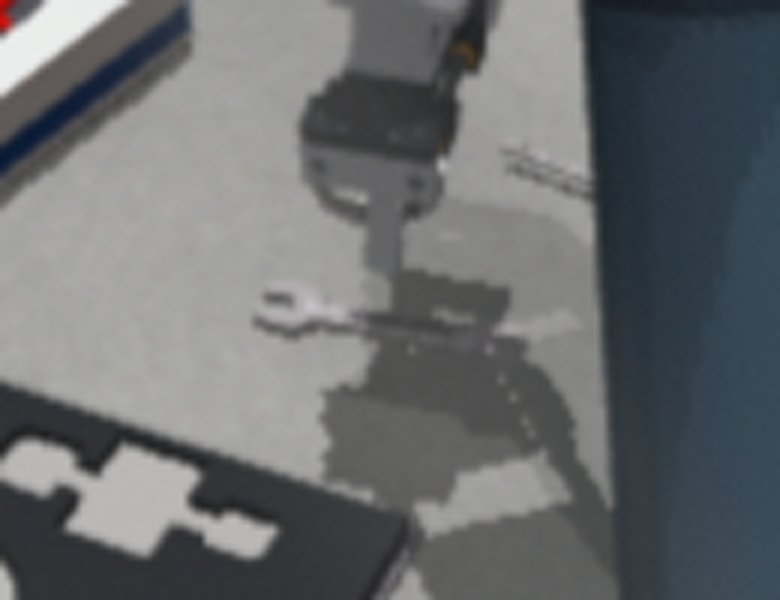

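The fingers are above the middle of the shank, with the jaws at (280,310) and about (500,340). Going down, gripping and lifting.

>>> arm_command(deltas=[0,0,0,0,0,0.02,0.045,0,0,0,0,0,0.04,0.045,0,0,0,0,0,0.05,0.045,0,0,0,0,0,0.056,0.045,0,0,0,0,0,0.056,0.045,0,0,0,0,0,0.056,0,0,0,0,0,0,0.056,0,0,0,0,0,0,0.056,0,0,0,0,0,0,0.056,0,0,0,0,0,0,0.056,0,0,0,0,0,0,0.056,0,0,0,0,0,0,0.056,0,0,0,0,0,0,0.045,0,0,0,0,0,0,0.02,0,0,0,0,0,0,-0.01,0,0,0,0,0,0,-0.04,0,0,0,0,0,0,-0.04,0], force=25)

```text
time_s: 14.9
ee_pos: [0.5618, -0.3286, 0.1061]
tcp_rot: [179.5, -0.3, 16.0]
wrist_force: [0.1, -0.0, -0.8]
grip_width: 0.0138
gripper_force: 25.0
```

>>> arm_command(deltas=[0,0,0.04,0.02,-0.04,0,0,0,0,0.08,0.05,-0.09,0,0,0,0,0.12,0.07,-0.13,0,0,0,0,0.1623,0.0945,-0.1753,0,0,0,0,0.1623,0.0945,-0.1753,0,0,0,0,0.1623,0.0945,-0.1753,0.03,0,0,0,0.1623,0.0945,-0.1753,0.06,0,0,0,0.1623,0.0945,-0.1753,0.06,0,0,0,0.1623,0.0945,-0.1753,0.06,0])

```text
time_s: 15.8
ee_pos: [0.6008, -0.1323, 0.0397]
tcp_rot: [-179.9, 0.1, 6.7]
wrist_force: [0.3, -0.3, -0.4]
grip_width: 0.0133
gripper_force: 25.0
```

Run:
```python
from h import *
s=bot.observe();print(s["ee_pos"],s["tcp_rot"],s["wrist_force"],s["grip_width"],s["gripper_force"])
x,y=proj("side",[.602,-.1315,.03]).astype(int);print(x,y)
im=capture("side");cv2.imwrite("pics/g1.png",cv2.resize(im[y-50:y+50,x-65:x+65],None,fx=6,fy=6,interpolation=cv2.INTER_CUBIC)[:,:,::-1])
```

```text
[ 0.60083933 -0.13225752  0.03971678] [-1.79949162e+02  1.04847715e-01  6.67239337e+00] [ 0.25792101 -0.28354353 -0.37777628] 0.013320416036198953 24.98494416475296
304 183
```

View pics/g1.png

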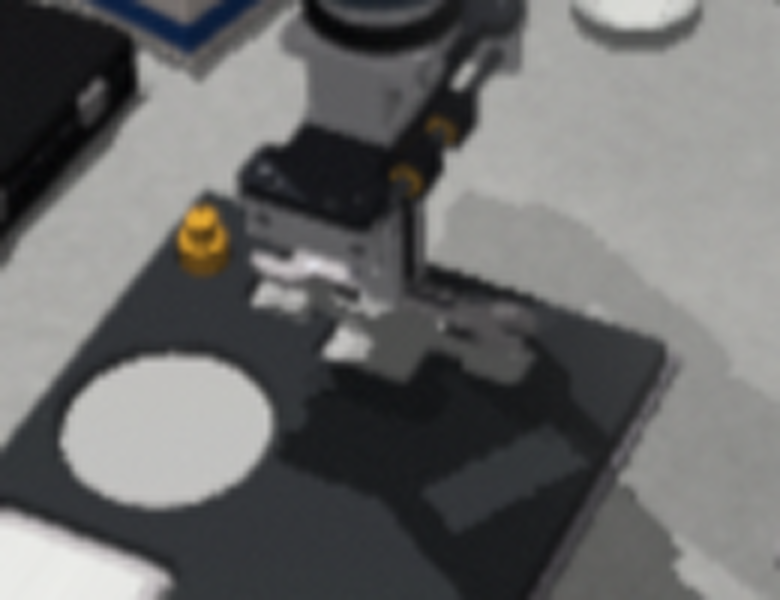

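The spanner is held above its cavity, parallel to it, large jaw towards the weight and the large pocket. That was the tenth and last view, so from here I'll go by numbers: lower slowly and feel.

>>> arm_command(deltas=[0,0,0,0,0,0.006,0,0,0,0,0,0,0.012,0,0,0,0,0,0,0.015,0,0,0,0,0,0,0.018,0,0,0,0,0,0,0.019,0,0,0,0,0,0,0.019,0,0,0,0,0,0,0.019,0])

```text
time_s: 16.55
ee_pos: [0.6017, -0.1319, 0.0216]
tcp_rot: [180.0, -0.0, 6.7]
wrist_force: [0.2, 0.2, -0.5]
grip_width: 0.0136
gripper_force: 25.0
```

>>> arm_command(deltas=[0,0,0,0,0,0.001,0,0,0,0,0,0,0.002,0,0,0,0,0,0,0.003,0,0,0,0,0,0,0.004,0,0,0,0,0,0,0.0045,0,0,0,0,0,0,0.0045,0,0,0,0,0,0,0.0045,0])

```text
time_s: 17.25
ee_pos: [0.6016, -0.1319, 0.017]
tcp_rot: [180.0, -0.0, 6.7]
wrist_force: [0.1, -0.6, -0.7]
grip_width: 0.0138
gripper_force: 25.0
```

>>> arm_command(deltas=[0,0,0,0,0,0.0005,0,0,0,0,0,0,0.001,0,0,0,0,0,0,0.001,0,0,0,0,0,0,0.001,0])

```text
time_s: 17.65
ee_pos: [0.6017, -0.1319, 0.0168]
tcp_rot: [-180.0, 0.0, 6.7]
wrist_force: [-3.4, 1.8, 4.4]
grip_width: 0.0133
gripper_force: 25.0
```

Contact came at floor height, about 12 mm. Release and withdraw.

>>> arm_command(deltas=[0,0,0,0,0,-0.0005,0.034,0,0,0,0,0,-0.001,0.034,0,0,0,0,0,-0.001,0.034,0,0,0,0,0,-0.001,0.034,0,0,0,0,0,-0.001,0.034,0,0,0,0,0,-0.011,0.034,0,0,0,0,0,-0.03,0.034,0,0,0,0,0,-0.07,0.034,0,0,0,0,0,-0.12,0.034,0,0,0,-0.05,0,-0.16,0.034,0,0,0,-0.1,0.05,-0.18,0.034,0,0,0,-0.15,0.1,-0.18,0.034,0,0,0,-0.2,0.15,-0.18,0.034,0,0,0,-0.2,0.2,-0.18,0.034,0,0,0,-0.2,0.25,-0.18,0.034,0,0,0,-0.2,0.25,-0.18,0.034,0,0,0,-0.2,0.25,-0.18,0.034])

```text
time_s: 19.35
ee_pos: [0.4308, -0.4079, 0.1971]
tcp_rot: [179.9, -0.0, 6.4]
wrist_force: [0.3, 0.2, 0.3]
grip_width: 0.0341
gripper_force: 0.0
```

Run:
```python
from sp import *
s=bot.observe();print(s["time_s"],s["ee_pos"],s["grip_width"])
T0=cv2.imread("pics/top0.png")[:,:,::-1]
im=capture("top");sd=capture("side")
for c in("top","side"):
    find("spanner_center",c);find("pan_center",c);find("weight_mid",c)
    for P in([.6435,.115,.02],[.602,-.1315,.012]):
        q=proj(c,P).round(1)
    print(c,"cavity px",q)
# spanner pixels vs empty cavity: change map projected at deck height
d=cv2.resize(np.abs(im.astype(float)-T0).max(2)[150:225,305:345],None,fx=4,fy=4,interpolation=cv2.INTER_CUBIC)
v,u=np.nonzero(d>14);w=np.array([tinv(ray("top",p,.02)) for p in np.c_[(u+.5)/4-.5+305,(v+.5)/4-.5+150][::2]])
print(len(w),"tray extents",np.percentile(w,[0.5,50,99.5],axis=0))
g=cv2.cvtColor(im,cv2.COLOR_RGB2GRAY)
for x in range(-85,90,5): print(x,[int(g[tuple(proj("top",[*t(x,-130+y),.016])[::-1].round().astype(int))]) for y in range(-40,41,4)])
```

```text
19.35 [ 0.43083171 -0.40787737  0.19708241] 0.034100507867956854
spanner_center top 0.74 [ 0.6039 -0.1327  0.0175] [325. 186.]
pan_center top 0.82 [0.639  0.1176 0.0202] [245. 173.]
pan_center top 0.82 [ 0.3424 -0.1528  0.0061] [330. 272.]
top cavity px [324.8 187.3]
spanner_center side 0.84 [ 0.6095 -0.1276  0.0208] [302. 186.]
spanner_center side 0.39 [ 0.5002 -0.5629  0.0068] [394. 125.]
pan_center side 0.95 [0.6451 0.1258 0.021 ] [242. 236.]
pan_center side 0.63 [ 0.3579 -0.1424  0.0086] [377. 218.]
side cavity px [305.1 187.6]
815 tray extents [[ -75.993 -140.1  ]
 [  -2.4   -130.5  ]
 [  51.451 -112.328]]
-85 [68, 63, 62, 63, 62, 62, 63, 64, 63, 63, 63, 64, 63, 60, 61, 62, 63, 61, 62, 64, 61]
-80 [64, 63, 63, 63, 61, 63, 63, 70, 77, 87, 72, 71, 72, 70, 64, 64, 60, 63, 62, 63, 63]
-75 [63, 61, 62, 60, 62, 64, 79, 90, 99, 113, 122, 120, 114, 100, 71, 65, 63, 62, 62, 64, 61]
-70 [65, 65, 63, 61, 61, 65, 105, 123, 124, 134, 141, 135, 130, 119, 104, 81, 61, 63, 62, 63, 60]
-65 [66, 61, 62, 61, 61, 77, 104, 128, 129, 131, 140, 142, 138, 128, 110, 68, 63, 62, 62, 62, 61]
-60 [67, 63, 
[... 2252 characters left out ...]
 124, 112, 98, 78, 61, 60, 60, 62]
55 [64, 61, 61, 62, 65, 118, 136, 141, 142, 143, 143, 141, 142, 136, 123, 106, 66, 61, 60, 60, 61]
60 [66, 62, 60, 59, 62, 115, 135, 139, 134, 141, 142, 142, 140, 137, 127, 111, 68, 62, 62, 61, 60]
65 [65, 59, 59, 59, 83, 115, 134, 139, 137, 140, 142, 141, 141, 137, 133, 101, 74, 59, 59, 61, 58]
70 [61, 57, 59, 57, 74, 113, 131, 140, 138, 139, 139, 136, 136, 134, 134, 98, 72, 61, 60, 58, 58]
75 [61, 62, 60, 60, 63, 72, 87, 105, 100, 100, 128, 126, 125, 118, 84, 68, 59, 58, 58, 59, 60]
80 [62, 57, 58, 61, 59, 59, 72, 73, 69, 69, 69, 68, 67, 64, 59, 60, 58, 61, 61, 57, 59]
85 [61, 60, 56, 59, 58, 57, 59, 58, 59, 58, 59, 59, 58, 61, 61, 59, 61, 57, 60, 59, 59]
```

The spanner is inside its cavity outline. As a check, I'll gently touch the pan's rear edge from above to confirm it is down.

>>> arm_command(deltas=[0,0,0,0.1,-0.2,0,0,0,0,0,0.232,-0.49,0,0,0,0,0,0.232,-0.49,0,0,0,0,0,0.232,-0.49,0,0,0,0,0,0.232,-0.49,0,0,0,0,0,0.232,-0.49,0,0,0,0,0,0.232,-0.49,0,0,0,0,0,0.232,-0.49,0,0,0,0,0,0.232,-0.49,0,0,0,0,0,0.232,-0.49,0,0,0,0,0,0.232,-0.49,0,0,0,0,0,0.232,-0.49,0,0,0,0,0,0.232,-0.49,0.05,0,0,0,0,0.232,-0.49,0.1,0,0,0,0,0.232,-0.49,0.14,0,0,0,0,0.232,-0.49,0.16,0,0,0,0,0.232,-0.49,0.168,0,0,0,0,0.232,-0.49,0.172,0,0,0,0,0.232,-0.49,0.172,0,0,0,0,0.232,-0.49,0.172,0])

```text
time_s: 21.75
ee_pos: [0.6067, 0.1102, 0.0258]
tcp_rot: [180.0, -0.2, 6.7]
wrist_force: [0.8, 0.3, -0.5]
grip_width: 0.0005
gripper_force: 0.0
```

>>> arm_command(deltas=[0,0,0,0,0,0.001,0,0,0,0,0,0,0.002,0,0,0,0,0,0,0.003,0,0,0,0,0,0,0.004,0,0,0,0,0,0,0.0045,0,0,0,0,0,0,0.0045,0])

```text
time_s: 22.35
ee_pos: [0.6055, 0.1102, 0.0203]
tcp_rot: [180.0, 0.0, 6.7]
wrist_force: [-2.1, -0.0, 5.4]
grip_width: 0.0004
gripper_force: 2.7
```

The pan top is at deck level, 20 mm. Retreating and handing in.

>>> arm_command(deltas=[0,0,0,0,0,-0.03,0,0,0,0,0,0,-0.08,0,0,0,0,0,0,-0.13,0,0,0,0,-0.05,0,-0.17,0,0,0,0,-0.05,0,-0.17,0,0,0,0,-0.05,0,-0.17,0])

```text
time_s: 22.95
ee_pos: [0.556, 0.1044, 0.1918]
tcp_rot: [180.0, -0.2, 6.7]
wrist_force: [0.7, -0.3, -0.6]
grip_width: 0.0005
gripper_force: 0.0
```

Run:
```python
from h import *
im=capture("side");find("spanner_center","side");find("weight_mid","side")
print(bot.observe()["time_s"]);print(bot.finish_job())
```

```text
spanner_center side 0.76 [ 0.6101 -0.1276  0.0231] [302. 185.]
23.1
the job is handed in; nothing more can be done
None
```

The square pan was slid home (a touch from above found its top at deck height), then the spanner was laid in its cavity, large jaw in the large pocket; I judged its level only from floor-height contact and the camera. The job was handed in at 23 s.

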